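# Open the dust gate and set suction to full

## Task

Get the dust extraction ready for sanding: take the T-bar handle of the sprung dust gate and pull it out right to its stop, so that its catch drops in and the gate stays open by itself when you let go. Then turn the dial on the sloping control box clockwise as far as it will go. Leave the other gate, the one with the round ball handle, shut, and do not knock over the small jar or the tin.

Things in the scene. Friction and masses are not known exactly. Their poses are not given: they have to be found in the camera images.
- gate_bar (a joint): travel of the T-bar gate's blade along its own z, m: 0 shut, 0.078 at its outer stop. A spring pulls it shut (4 N at 0, 10 N at the stop). Past about 0.074 a sprung catch drops under the blade's shoulder, and when let go it rests at about 0.068; let go earlier, it springs back to 0
- gate_bar_handle (a point): centre of that gate's black T-bar handle: bar 56 mm along x, 16 along y, 14 along z, on a 6 mm thick stem. z is the pull direction, leaning 29 degrees from vertical towards the robot; y (level) is the duct axis. Shut, it stands 45 mm along z above the aluminium housing (90 mm along x, 22 along y) and 163 mm above the table; 63 mm ducts beside the housing reach up to 111 mm
- gate_ball (a joint): travel of the blade of the other, equal gate, m: 0 shut; it is to stay shut
- gate_ball_handle (a point): centre of the 26 mm black ball handle of the other gate, 165 mm above the table; axes as for the T-bar gate
- dial (a joint): angle of the suction dial, rad, growing clockwise as seen when looking at its face; 0 to 2.2, end stop at 2.2 (full)
- dial_grip (a point): on the axis of the dial on the grey control box, 7 mm below the top of its black bar (42 mm along x, 14 wide along y, 32 high) and 37 mm out from the box's face; the frame turns with the dial. z points out of the face, 37 degrees from vertical towards the robot. The box's head is 130 mm up the slope, 120 wide, 50 thick; the dial sits 12 mm below the middle of its face
- jar: amber glass jar with a steel lid, 48 mm across, 62 mm high, standing between the fixtures; origin at the centre of its underside
- tin: small steel tin with a paper label, 52 mm across, 70 mm high, standing between the fixtures; origin at the centre of its underside

How it is judged:
By the outcome, as a careful person would: the job done as asked, in the order asked, and still so for the second after the job is handed in, with the robot touching nothing.
It also fails if it takes over 58 s, if anything falls off the work surface, if the arm or the gripper's body presses on something with over 40 N, if the wrist force passes 120 N, or if a joint passes its speed limit or range.

## Robot

A 6-joint arm with a two-finger parallel gripper is mounted at the origin on the work surface. World frame = base frame: x ahead of the robot, y to its left, z up, the work surface at z = 0. Lengths are in m, angles in rad, forces in N, time in s.
With the tool pointing down it reaches from about 0.35 to 0.975 m from the base axis. Payload 7.1 kg.
Tool frame: the origin (TCP) lies midway between the tips of the shut fingers; the grasp point (between the pads) lies 19 mm behind it; z points along the fingers, y is the line along which they close (so a half turn about z gives the same grasp; the last joint's range is limited). The gripper opens to 88 mm and grips with 3 to 60 N. Pads are 20 mm wide; open, the fingers measure 115 mm over their backs; the gripper's body (75 mm by 178 mm) begins 61 mm behind the grasp point.
Start: joints at [-1.159, 0.423, 1.63, -0, 1.089, -0.019], TCP at [0.261, -0.568, 0.223] pointing down, gripper open.
Joint ranges: [-3, 3], [-0.9, 2.11], [0.09, 2.58], [-1.31, 4.45], [0.11, 2.69], [-2.54, 2.54]. Speed limits (rad/s): [2.39, 2.39, 3.01, 3.14, 3.14, 3.14].

## Interface

Orientations are given as a unit quaternion [w, x, y, z].
In Python, from station import move_pose, movel, movej, command_gripper, wait, inverse_kinematics, read_camera, camera_info, MotionError, job_done, get_time, get_joint_pos, get_qvel, get_effort, get_tcp_pos, get_ee_rot, get_ft_force, get_ft_torque, get_grip_width, get_finger_force gives the robot as it stands. Calls block until the motion is done:
- move_pose(position, orientation): joint-space move of the TCP to a pose.
- movel(position, frame=None, v=0.15, until_force=None): straight line of the TCP; frame=None keeps the orientation; v is the mean speed in m/s. With until_force (N) it stops when the force on the tool has changed by that much, and returns True; else False.
- movej(angles): joint-space move.
- command_gripper(opening): opening from 0.0 (shut) to 1.0 (fully open); the grip force is fixed at half the most; returns when the fingers have stopped.
- wait(seconds).
- inverse_kinematics(position, orientation): joint angles nearest the present ones, or None.
- read_camera(name): name is "scene" or "top" or "wrist"; returns the picture (400x640x3 uint8, red, green, blue); there is no depth.
- camera_info(name): a dict with "intrinsics" (3x3 intrinsics, pixels), "T" (4x4, takes a point from camera to world coordinates); the wrist camera has in their place "tool_from_camera" (4x4, takes a point from camera to tool coordinates, whose origin is the TCP and whose axes are the flange's). Camera axes: x right, y up, looking along -z (the intrinsics and any distortion apply to the point x, -y, -z); pixel columns grow to the right and rows downward; lengths in m; the calibration is good to about 2 mm. A picture is of the moment at which its call begins: read the wrist's pose just before it. camera_info takes no time and is no camera call.
A pose or a line that the arm cannot do raises MotionError and nothing moves.
- job_done(): hands the job in; it is judged then, once.
Readings, each from a call of its own:
- get_time(): time.
- get_joint_pos(): joint angles.
- get_qvel(): joint speeds.
- get_effort(): joint torques, N m.
- get_tcp_pos(): TCP position.
- get_ee_rot(): TCP orientation.
- get_ft_force(): force on the tool from outside, world axes, zero at the start.
- get_ft_torque(): the same for the moment, N m.
- get_grip_width(): opening from 0.0 (shut) to 1.0 (fully open).
- get_finger_force(): force on a finger pad.
Only numpy, scipy, OpenCV 4.12 (cv2) and the standard library are available. Lean on these libraries where they do the work, as an engineer would, in place of code of your own. Each camera call takes 0.05 s, during which the arm holds its last target. There are 200 camera calls.

## Working session

There is one attempt and no reset: what is moved stays moved. The work goes in short steps, each a Python script; the robot and the scene stay as the last script left them, time stands still between calls to the robot, and variables do not carry over. Pictures are saved under pics/ and viewed, at most 10 in all, crops included, and the job is handed in when it is done.

```bash
mkdir -p pics; ls; python3 - <<'E'
from station import *
import cv2,numpy as np
for n in("scene","top"):
    im=read_camera(n); cv2.imwrite(f"pics/{n}0.png",im[:,:,::-1])
    c=camera_info(n); print(n,{k:np.round(v,4).tolist() if not isinstance(v,str) else v for k,v in c.items()})
c=camera_info("wrist");print(c); print(get_time(),get_ee_rot())
E
```

```text
pics
scene {'intrinsics': [[479.0009, 0.0, 318.7719], [0.0, 479.0009, 195.1326], [0.0, 0.0, 1.0]], 'T': [[0.7342, -0.4811, 0.4791, 1.1949], [0.6787, 0.5009, -0.5371, -0.6385], [0.0184, 0.7195, 0.6943, 0.9332], [0.0, 0.0, 0.0, 1.0]]}
top {'intrinsics': [[418.4573, 0.0, 317.347], [0.0, 418.4573, 198.7255], [0.0, 0.0, 1.0]], 'T': [[-0.0178, 0.9906, -0.1359, 0.499], [-0.9998, -0.0192, -0.0088, 0.0102], [-0.0113, 0.1357, 0.9907, 0.9815], [0.0, 0.0, 0.0, 1.0]]}
{'intrinsics': array([[339.5502631 ,   0.        , 320.6002929 ],
       [  0.        , 339.5502631 , 197.44876429],
       [  0.        ,   0.        ,   1.        ]]), 'tool_from_camera': array([[-7.59493912e-04,  9.57707351e-01,  2.87743033e-01,
         7.96266137e-02],
       [ 9.99999431e-01,  9.42840369e-04, -4.98610411e-04,
         1.85885124e-04],
       [-7.48818603e-04,  2.87742490e-01, -9.57707522e-01,
        -1.62948260e-01],
       [ 0.00000000e+00,  0.00000000e+00,  0.00000000e+00,
         1.00000000e+00]])}
0.1 [-6.78766023e-04  9.76896239e-01  2.13713043e-01 -1.14735047e-04]
```

View pics/scene0.png

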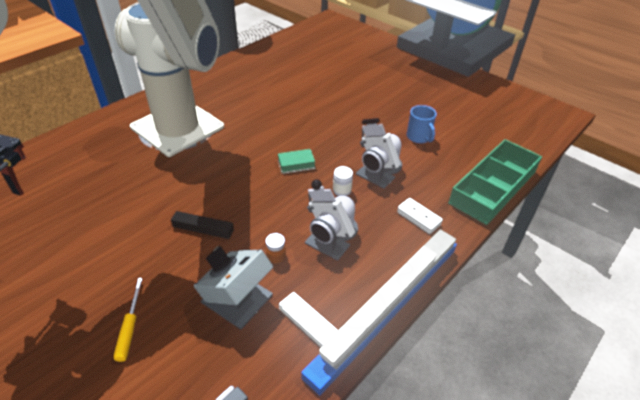

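View pics/top0.png

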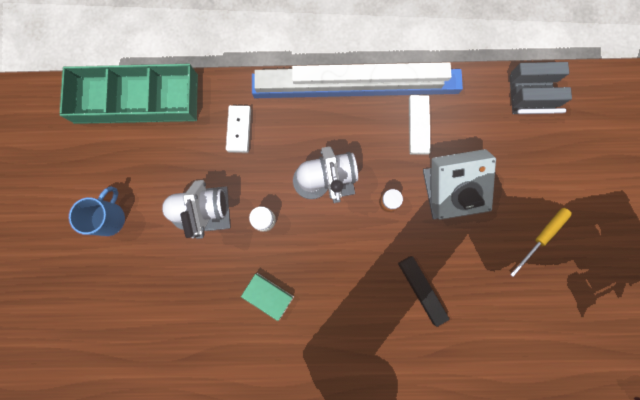

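The scene and top views show the T-bar gate at scene (371,122) / top (187,222), and the ball gate at scene (316,184) / top (336,186). The dial is at scene (219,258) / top (468,202). The jar is at top (393,199) and the tin at top (262,219).

```bash
cat > h.py <<'E'
from station import *
import numpy as np, cv2
from scipy.spatial.transform import Rotation as R
def camT(n):
    c=camera_info(n)
    if n!="wrist": return c["intrinsics"],np.array(c["T"])
    q=get_ee_rot(); M=np.eye(4); M[:3,:3]=R.from_quat(q,scalar_first=True).as_matrix(); M[:3,3]=get_tcp_pos()
    return c["intrinsics"],M@c["tool_from_camera"]
def ray(K,T,uv):
    d=np.array([(uv[0]-K[0,2])/K[0,0],-(uv[1]-K[1,2])/K[1,1],-1.]); d=T[:3,:3]@d
    return T[:3,3],d/np.linalg.norm(d)
def onz(K,T,uv,z):
    o,d=ray(K,T,uv); return o+d*(z-o[2])/d[2]
def tri(*rs):   # least-squares meeting point of rays, and worst miss
    A=sum(np.eye(3)-np.outer(d,d) for o,d in rs); b=sum((np.eye(3)-np.outer(d,d))@o for o,d in rs)
    p=np.linalg.solve(A,b); return p,max(np.linalg.norm(np.cross(p-o,d)) for o,d in rs)
def frame(yaw,tilt):  # fixture axes: x away/up, y level, z out leaning to robot; yaw=heading of x
    return (R.from_euler("z",yaw)*R.from_euler("y",-tilt)).as_matrix()
def tool(F,spin=0): # tool z = -F z, tool x = F x, spun about tool z
    M=np.column_stack([F[:,0],-F[:,1],-F[:,2]]); return (R.from_matrix(M)*R.from_euler("z",spin)).as_quat(scalar_first=True)
def snap(name):
    K,T=camT("wrist"); im=read_camera("wrist"); cv2.imwrite(f"pics/{name}.png",im[:,:,::-1]); np.savez(f"pics/{name}.npz",K=K,T=T); return im
def load(name):
    a=np.load(f"pics/{name}.npz"); return a["K"],a["T"]
E
python3 - <<'E'
from h import *
for n,a,b in [("bar",(371,122),(187,222)),("ball",(316,184),(336,186)),("dial",(219,258),(468,200))]:
    print(n,tri(ray(*camT("scene"),a),ray(*camT("top"),b)))
t=camT("top")
print("jar",onz(*t,(393,199),.062),"tin",onz(*t,(262,219),.07))
# duct edges etc rough yaw: ends of duct on z=.08
print("bar ends",onz(*t,(183,212),.17),onz(*t,(190,236),.15))
print("box top edge",onz(*t,(432,160),.14),onz(*t,(494,152),.14))
E
```

```text
bar (array([0.56931306, 0.2740629 , 0.16130539]), np.float64(0.001309416084067155))
ball (array([ 0.63505888, -0.02048745,  0.16528336]), np.float64(0.0008230793762646647))
dial (array([ 0.60832373, -0.29674119,  0.11449665]), np.float64(0.0013291937923950773))
jar [ 0.62127761 -0.14906956  0.062     ] tin [0.58163057 0.14011937 0.07      ]
bar ends [0.5892127  0.28061555 0.17      ] [0.54317932 0.27207134 0.15      ]
box top edge [ 0.68997329 -0.21872847  0.14      ] [ 0.70413846 -0.34640975  0.14      ]
```

```bash
python3 - <<'E'
from h import *
Fd=frame(.11,np.radians(37)); Fb=frame(.18,np.radians(29))
D=np.array([.608,-.297,.114]); B=np.array([.569,.274,.161])
def go(P,F,dy,n,first=False):
    p=P+F@[0,dy,.15]
    (move_pose(p,tool(F)) if first else movel(p,v=.2)); snap(n); print(n,get_time(),get_tcp_pos().round(3),get_joint_pos()[5].round(2))
go(D,Fd,-.04,"d1",True); go(D,Fd,.04,"d2")
go(B,Fb,-.04,"b1",True); go(B,Fb,.04,"b2")
a=[cv2.imread(f"pics/{n}.png") for n in("d1","d2","b1","b2")]
m=np.vstack([np.hstack(a[:2]),np.hstack(a[2:])]); cv2.imwrite("pics/m1.png",cv2.resize(m,(800,500),interpolation=cv2.INTER_AREA))
E
```

```text
d1 1.4083 [ 0.523 -0.347  0.234] -0.04
d2 2.0083 [ 0.515 -0.269  0.234] -0.02
b1 3.85 [0.505 0.221 0.292] 2.05
b2 4.45 [0.49  0.299 0.292] 2.3
```

View pics/m1.png

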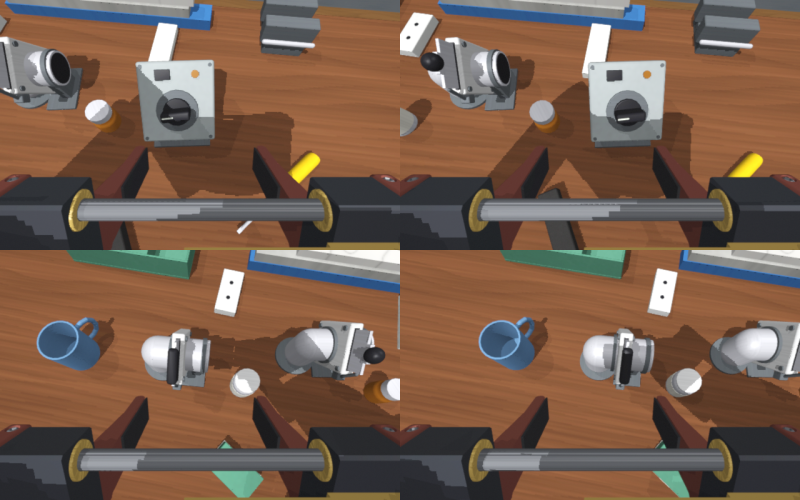

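The montage shows the dial bar at d1 px ≈(280,182), with its white pointer mark, and at d2 ≈(365,182). The T-bar is at b1 ≈(278,184) and b2 ≈(362,184), upright in the picture. Next I'll mask the black bars.

```bash
cat > seg.py <<'E'
from h import *
C={"d1":(280,182),"d2":(365,182),"b1":(278,184),"b2":(362,184)}
out=[];S={}
for n,c in C.items():
    im=cv2.imread(f"pics/{n}.png"); x0,y0=c[0]-50,c[1]-45; cr=im[y0:y0+90,x0:x0+100]
    m=(cr.max(2)<60).astype(np.uint8); cs,_=cv2.findContours(m,cv2.RETR_EXTERNAL,cv2.CHAIN_APPROX_NONE)
    k=min((q for q in cs if cv2.contourArea(q)>60),key=lambda q:np.hypot(*(q[:,0].mean(0)-[50,45])))
    r=cv2.minAreaRect(k); S[n]=r; print(n,np.round(r[0],1)+[x0,y0],np.round(r[1],1),round(r[2],1),cv2.contourArea(k))
    b=cv2.resize(cr,None,fx=3.8,fy=3.2,interpolation=cv2.INTER_NEAREST)
    cv2.drawContours(b,[(k*[3.8,3.2]).astype(np.int32)],-1,(0,0,255),1)
    for t in range(0,100,10): cv2.putText(b,str(x0+t),(int(t*3.8),8),0,.3,(0,255,0)); cv2.putText(b,str(y0+t),(0,int(t*3.2)+4),0,.3,(0,255,0))
    out.append(b)
cv2.imwrite("pics/m2.png",np.vstack([np.hstack(out[:2]),np.hstack(out[2:])]))
E
python3 seg.py
```

```text
d1 [280.5 179.5] [41. 49.] 90.0 1179.0
d2 [367.3 184.3] [35.3 46.9] 62.7 1142.0
b1 [276.7 186. ] [17.4 56.5] 3.8 352.5
b2 [363.1 185.6] [19.8 57.6] 6.6 848.5
```

View pics/m2.png

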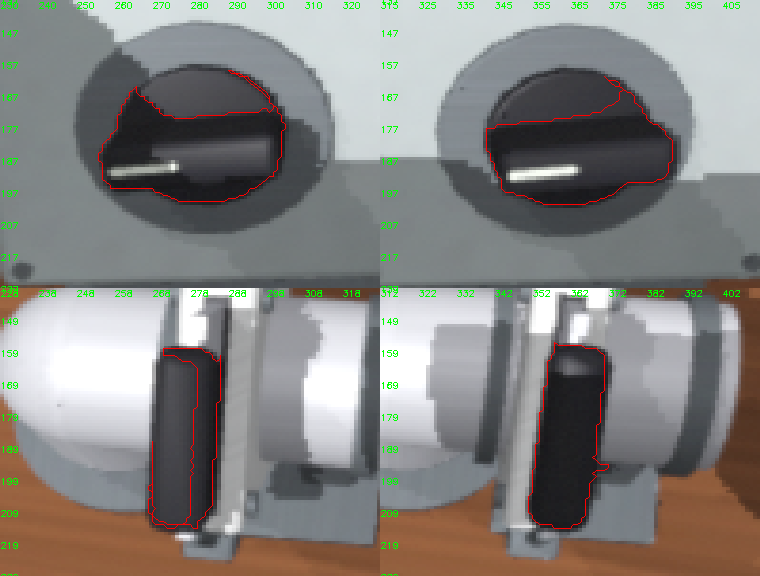

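The crops show both T-bar silhouettes whole. The ring of the dial skirt is centred at d1 (283.7,177) and d2 (363.8,177.4), with the white pointer on the left end of the bar. The T-bar ends are at b1 (278.4,157.5)/(275.3,213.5) and b2 (365,156.5)/(359.2,213.7).

```bash
python3 - <<'E'
from h import *
L={n:load(n) for n in("d1","d2","b1","b2")}
def t(a,p,b,q): return tri(ray(*L[a],p),ray(*L[b],q))
c=t("b1",(276.9,185.9),"b2",(363.1,185.6)); u=t("b1",(278.4,157.5),"b2",(365,156.5))[0]; l=t("b1",(275.3,213.5),"b2",(359.2,213.7))[0]
v=u-l; print("bar",c,u,l,np.linalg.norm(v),"yaw",np.arctan2(v[1],v[0]),"tilt",np.degrees(np.arctan2(v[2],np.hypot(v[0],v[1]))))
F=frame(.18,np.radians(29)); print("in plane dir", F.T@v)
s=t("d1",(283.7,177),"d2",(363.8,177.4)); print("skirt",s)
mk={}
for n,cc in(("d1",(280,182)),("d2",(365,182))):
    im=cv2.imread(f"pics/{n}.png").astype(int); sub=im[174:197,cc[0]-30:cc[0]+25]; ys,xs=np.where(sub.min(2)>130); xs=xs+cc[0]-30; ys=ys+174
    vx,vy,x0,y0=cv2.fitLine(np.c_[xs,ys].astype(np.float32),cv2.DIST_L2,0,.01,.01).ravel()
    if vx<0: vx,vy=-vx,-vy
    k=(xs-x0)*vx+(ys-y0)*vy; mk[n]=[(x0+vx*q,y0+vy*q) for q in(k.min(),k.max())]; print(n,len(xs),mk[n])
a=t("d1",mk["d1"][0],"d2",mk["d2"][0]);b=t("d1",mk["d1"][1],"d2",mk["d2"][1]); print("marker",a,b)
o=[]
for n,x0 in(("d1",200),("d2",285)):
    cr=cv2.imread(f"pics/{n}.png")[85:255,x0:x0+160]; z=cv2.resize(cr,None,fx=2.5,fy=2.5,interpolation=cv2.INTER_CUBIC)
    for q in range(0,160,20): cv2.putText(z,str(x0+q),(int(q*2.5),8),0,.3,(0,0,255)); cv2.putText(z,str(85+q),(0,int(q*2.5)+4),0,.3,(0,0,255))
    o.append(z)
cv2.imwrite("pics/m3.png",np.hstack(o))
E
```

```text
bar (array([0.56530897, 0.27284802, 0.16653455]), np.float64(0.00012823786526211953)) [0.59086989 0.27588341 0.17346037] [0.54131769 0.27117535 0.15267433] 0.05394114142089628 yaw 0.09472783010288291 tilt 22.66526432876037
in plane dir [ 0.05345361 -0.00423931 -0.00586402]
skirt (array([ 0.6205174 , -0.30003472,  0.10250295]), np.float64(0.00021437172253910565))
d1 39 [(np.float64(258.941393254584), np.float64(190.52280765736506)), (np.float64(276.05175170036904), np.float64(188.4213766805314))]
d2 118 [(np.float64(333.6625831415256), np.float64(177.57324182069942)), (np.float64(364.2075800321832), np.float64(193.44868976305938))]
marker (array([ 0.61597265, -0.27214672,  0.08826866]), np.float64(0.007195823359265365)) (array([ 0.59595179, -0.29911408,  0.12711894]), np.float64(0.0018789346098924255))
```

View pics/m3.png

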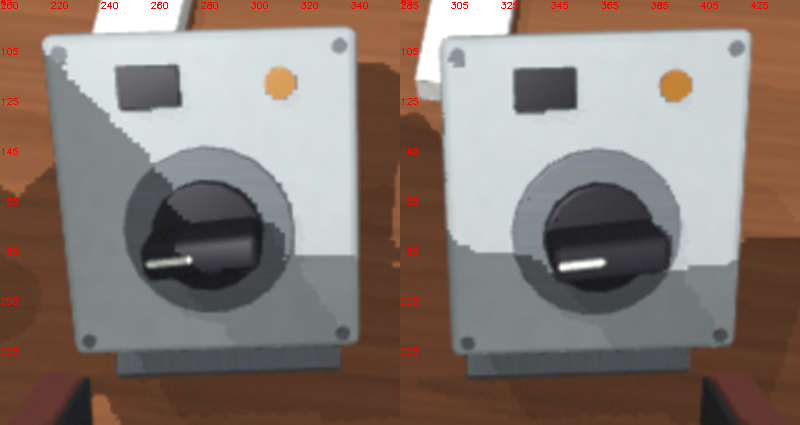

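The screws and pointer can be read here: d1 TL(223.2,106.6), TR(335.6,103.4), BL(235.6,221.4), BR(337.2,218.2); d2 TL(307.8,108.2), TR(419.8,104.2), BL(311.8,222.2), BR(413,219). The pointer runs d1 (258.8,191)-(276.4,189) and d2 (349,191.8)-(367.4,190.2).

```bash
python3 - <<'E'
from h import *
L={n:load(n) for n in("d1","d2","b1","b2")}
def t(p,q): return tri(ray(*L["d1"],p),ray(*L["d2"],q))[0]
TL=t((223.2,106.6),(307.8,108.2));TR=t((335.6,103.4),(419.8,104.2));BL=t((235.6,221.4),(311.8,222.2));BR=t((337.2,218.2),(413,219))
P=np.array([TL,TR,BL,BR]);print(P.round(4))
ex=(TL+TR-BL-BR)/2; ey=(TL+BL-TR-BR)/2; n=np.cross(ex,ey); n/=np.linalg.norm(n)
print("lens",np.linalg.norm(ex),np.linalg.norm(ey),"tilt",np.degrees(np.arccos(n[2])),"yaw from ey",np.arctan2(-ey[0],ey[1]),"from n",np.arctan2(-n[1],-n[0]),"ey",ey.round(4))
yaw=np.arctan2(-ey[0],ey[1]); F=frame(yaw,np.radians(37)); mid=P.mean(0)
axis0=mid-.012*F[:,0]; print("mid",mid,"axis on face",axis0,"grip",axis0+.037*F[:,2])
s=np.array([.6205,-.3000,.1025]); print("skirt in face frame",F.T@(s-mid))
a=t((258.8,191),(349,191.8));b=t((276.4,189),(367.4,190.2))
print("marker face frame",F.T@(a-axis0),F.T@(b-axis0)); d=F.T@(b-a); print("bar angle in face (from y axis)",np.arctan2(d[0],-d[1]))
bar=[ray(*L["b1"],(276.9,185.9)),ray(*L["b2"],(363.1,185.6)),ray(*camT("scene"),(371,122)),ray(*camT("top"),(187,223))]
print("bar4",tri(*bar),"q",get_joint_pos().round(2))
E
```

```text
[[ 0.6689 -0.2393  0.1412]
 [ 0.6841 -0.3441  0.1419]
 [ 0.5783 -0.2522  0.0702]
 [ 0.5934 -0.3574  0.0704]]
lens 0.1160077781377958 0.10612013852685932 tilt 37.91562541222579 yaw from ey 0.14313623217884563 from n 0.1382145963123696 ey [-0.0151  0.105  -0.0004]
mid [ 0.63117222 -0.29827185  0.10594322] axis on face [ 0.6216866  -0.29963893  0.09872144] grip [ 0.59964716 -0.30281529  0.12827095]
skirt in face frame [-0.01070511 -0.00018811  0.0037555 ]
marker face frame [-0.00157492  0.01861329  0.04363291] [0.00025913 0.00272141 0.04615342]
bar angle in face (from y axis) 0.1148999959438703
bar4 (array([0.56745066, 0.27381482, 0.16061915]), np.float64(0.0016179721467327)) q [ 0.64  0.1   1.99 -0.38  0.62  2.3 ]
```

```bash
cat > plan.py <<'E'
from h import *
Fb=frame(.10,np.radians(29)); B=np.array([.5665,.2735,.1630])
Fd=frame(.141,np.radians(37)); D=np.array([.5998,-.3028,.1280])
tb=lambda h:B+Fb[:,2]*(h-.019)   # TCP with grasp point h above handle centre
td=lambda h:D+Fd[:,2]*(h-.019)
E
python3 - <<'E'
from plan import *
for s in(0,np.pi):
    for h in(0,.08,.16):
        print("bar",round(s,1),h,np.round(inverse_kinematics(tb(h),tool(Fb,s)) if inverse_kinematics(tb(h),tool(Fb,s)) is not None else [0],2))
for s in np.array([-1.57,1.57]):
    for w in(-.115,.115):
      for a in(0,1.1,2.25):
        q=inverse_kinematics(td(0),tool(Fd,s+w+a)); print("dial",s,w,a,None if q is None else q.round(2))
E
```

```text
bar 0 0 [0]
bar 0 0.08 [ 0.56  0.25  2.01 -0.5   0.46  2.43]
bar 0 0.16 [ 0.6   0.1   2.01 -0.41  0.62  2.35]
bar 3.1 0 [ 0.52  0.42  1.98 -0.64  0.34 -0.58]
bar 3.1 0.08 [ 0.56  0.25  2.01 -0.5   0.46 -0.71]
bar 3.1 0.16 [ 0.6   0.1   2.01 -0.41  0.62 -0.79]
dial -1.57 -0.115 0 [-0.68  0.56  1.92  1.2   0.49 -1.98]
dial -1.57 -0.115 1.1 [-0.68  0.56  1.92  1.2   0.49 -0.88]
dial -1.57 -0.115 2.25 [-0.68  0.56  1.92  1.2   0.49  0.27]
dial -1.57 0.115 0 [-0.68  0.56  1.92  1.2   0.49 -1.75]
dial -1.57 0.115 1.1 [-0.68  0.56  1.92  1.2   0.49 -0.65]
dial -1.57 0.115 2.25 [-0.68  0.56  1.92  1.2   0.49  0.5 ]
dial 1.57 -0.115 0 [-0.68  0.56  1.92  1.2   0.49  1.16]
dial 1.57 -0.115 1.1 [-0.68  0.56  1.92  1.2   0.49  2.26]
dial 1.57 -0.115 2.25 None
dial 1.57 0.115 0 [-0.68  0.56  1.92  1.2   0.49  1.39]
dial 1.57 0.115 1.1 [-0.68  0.56  1.92  1.2   0.49  2.49]
dial 1.57 0.115 2.25 None
```

```bash
python3 - <<'E'
from plan import *
q=tool(Fb,np.pi)
move_pose(tb(.07),q); print(get_time(),movel(tb(-.002),v=.08,until_force=12),get_tcp_pos()-tb(-.002),get_ft_force().round(1))
command_gripper(0); print("w",get_grip_width()*88,get_finger_force(),get_ft_force().round(1),get_time())
for d in(.03,.06,.07,.074,.077,.079):
    hit=movel(tb(d-.002),v=.05 if d<.07 else .03,until_force=30)
    f=get_ft_force(); print(d,hit,(get_tcp_pos()-tb(d-.002)).round(4),f.round(1),"along z",round(f@Fb[:,2],1),round(get_grip_width()*88,1),get_finger_force())
    if hit: break
snap("p1"); print(get_time())
im=read_camera("scene"); cv2.imwrite("pics/s1.png",cv2.resize(im[80:220,280:440,::-1],None,fx=4,fy=4))
E
```

```text
6.9833 False [4.78916402e-05 9.61001190e-05 3.31733111e-04] [ 0.1 -0.2  0.2]
w 16.08597739009442 29.9346524477005 [-2.2  6.3 -2.7] 9.1333
0.03 False [ 0.0001  0.0016 -0.    ] [ 2.   8.  -5.8] along z -6.4 16.2 29.93371546268463
0.06 False [ 0.0003  0.0018 -0.    ] [ 2.4  9.7 -8.1] along z -8.7 15.9 29.933096766471863
0.07 False [ 0.0004  0.0019 -0.0001] [ 4.1  9.4 -9. ] along z -10.3 15.7 29.932740926742554
0.074 False [ 0.0004  0.0019 -0.0001] [ 5.4 10.3 -9.3] along z -11.2 15.7 29.932314455509186
0.077 False [ 0.0004  0.0019 -0.0002] [ 4.6  9.7 -9.8] along z -11.3 16.0 29.932194650173187
0.079 False [ 0.0006  0.002  -0.0005] [  8.5  11.5 -13.9] along z -16.8 15.6 30.003230273723602
11.95
```

View pics/s1.png

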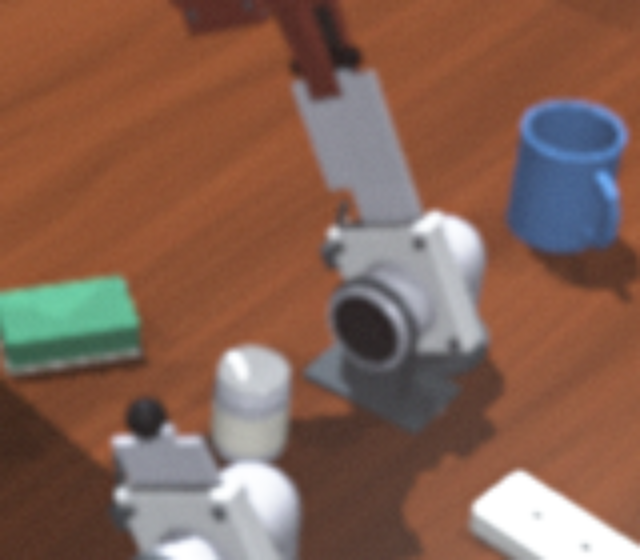

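The scene view shows the blade fully out, with its shoulder above the housing at about (340,190), and the force jump marks the stop. I'll nudge firmly to the stop, ease back to check the catch by force, then release.

```bash
python3 - <<'E'
from plan import *
z=Fb[:,2]
movel(tb(.081-.002),v=.02,until_force=25); print("stop",get_ft_force()@z,(get_tcp_pos()-tb(-.002))@z); wait(.2)
for d in(.075,.072,.069,.067):
    hit=movel(tb(d-.002),v=.03,until_force=20); print(d,hit,get_ft_force()@z)
    if hit: break
command_gripper(.45); print(get_time(),get_ft_force().round(1),get_grip_width())
movel(get_tcp_pos()+.06*z,v=.12); print(get_time())
im=read_camera("scene"); cv2.imwrite("pics/s2.png",cv2.resize(im[80:220,280:440,::-1],None,fx=4,fy=4))
E
```

```text
stop -27.216187316159072 0.07935948678238784
0.075 False -12.624622609950514
0.072 False -12.853610210479628
0.069 False -6.585795271751085
0.067 False 7.849826901650932
14.125 [0.5 0.6 0.5] 0.452194696706205
14.775
```

View pics/s2.png

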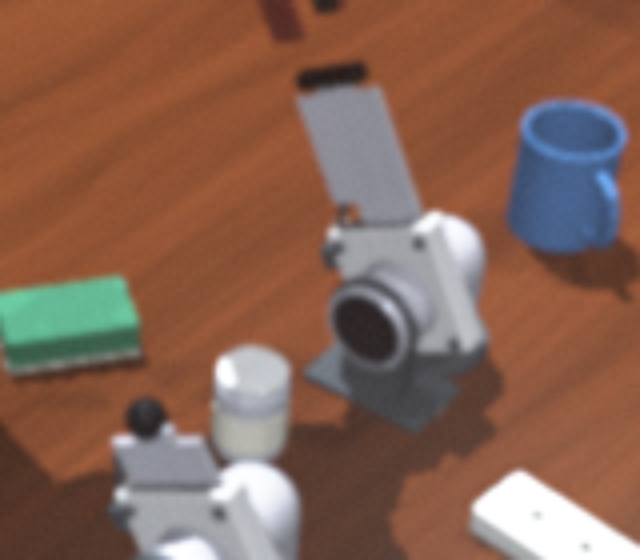

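The T-bar gate is latched open (shoulder on the catch at (345,212)) and the ball gate is still shut. Next is the dial.

```bash
python3 - <<'E'
from plan import *
s0=-np.pi/2-.115; q=tool(Fd,s0)
move_pose(td(.15),q); command_gripper(.6)
print(get_time(),movel(td(0),v=.12,until_force=12),(get_tcp_pos()-td(0)).round(4),get_ft_force().round(1))
command_gripper(0); print("w",get_grip_width()*88,get_ft_force().round(1),get_time())
j=get_joint_pos(); z=-Fd[:,2]
for a in(.4,.8,1.2,1.6,1.9,2.05,2.15,2.2,2.24,2.28):
    k=j.copy(); k[5]+=a; movej(k); f=get_ft_force(); t=get_ft_torque()
    print(a,round(get_joint_pos()[5]-j[5],3),f.round(1),"tz",round(t@z,3),t.round(2),round(get_grip_width()*88,1))
    if np.linalg.norm(f)>45 or abs(t@z)>1.5: break
print(get_time())
E
```

```text
17.3583 False [-0.     -0.0003  0.0006] [ 0.4 -0.2  0.1]
w 13.916794585512893 [-3.1 -1.   0.7] 19.4417
0.4 0.397 [-2.5 -1.2  0.4] tz -0.05 [-0.2   0.5  -0.03] 13.6
0.8 0.794 [-4.3 -1.5  0.5] tz -0.716 [-0.52  0.8   0.59] 14.5
1.2 1.194 [-5.1 -1.  -0.1] tz -1.389 [-0.98  0.88  1.1 ] 22.9
1.6 1.595 [-2.3  3.  -0.6] tz 0.076 [0.21 0.58 0.12] 38.8
1.9 1.894 [-2.5  4.2  1.5] tz -0.016 [0.59 0.22 0.48] 42.5
2.05 2.046 [-4.2  4.   3.2] tz 0.055 [0.64 0.46 0.46] 42.7
2.15 2.145 [-4.6  4.7  2.4] tz 0.076 [0.61 0.59 0.42] 42.6
2.2 2.195 [-3.9  3.   2.9] tz -0.07 [0.62 0.42 0.6 ] 42.4
2.24 2.235 [-4.5  4.6  2.4] tz -0.186 [0.56 0.44 0.7 ] 41.8
2.28 2.275 [-3.9  4.2  3.7] tz -0.141 [0.57 0.43 0.65] 41.5
22.9667
```

```bash
python3 - <<'E'
from plan import *
command_gripper(1.0); print(get_ft_force().round(1))
movel(td(.13),v=.15)
# look upright again
move_pose(D+Fd@[0,0,.13],tool(Fd,0)); im=snap("d3"); print(get_time(),get_joint_pos().round(2))
cv2.imwrite("pics/m4.png",cv2.resize(im[60:260,200:440,::-1],None,fx=2.5,fy=2.5))
E
```

```text
[ 0.3 -0.1  0.5]
25.4917 [-0.81  0.29  1.99  0.91  0.67 -0.06]
```

View pics/m4.png

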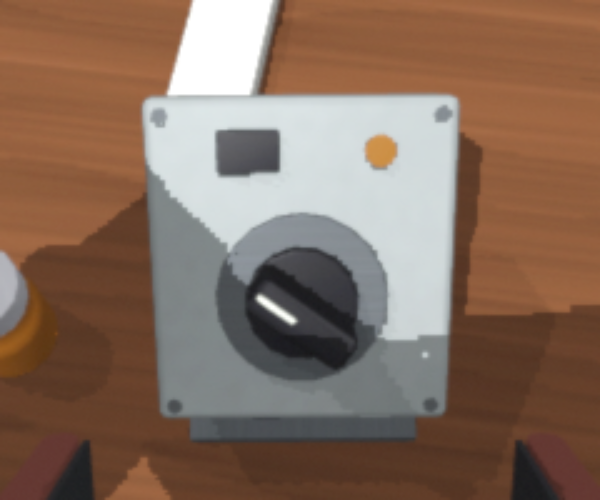

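The bar has turned about 0.7 rad clockwise (pointer (257,297)-(297,323) in the crop). Beyond that the torque climbed and the jaws slipped round the bar, which suggests an end stop near there. I'll regrip at the present angle and turn in small steps to confirm the stop.

```bash
python3 - <<'E'
from plan import *
s0=-np.pi/2-.115+.68; q=tool(Fd,s0)
move_pose(td(.1),q); command_gripper(.6); movel(td(0),v=.12,until_force=12)
command_gripper(0); print("w",get_grip_width()*88,get_ft_force().round(1),get_time())
j=get_joint_pos(); z=-Fd[:,2]; t0=get_ft_torque()@z; print("t0",t0)
for a in np.arange(-.15,.5,.05):
    k=j.copy(); k[5]+=a; movej(k); t=get_ft_torque()@z
    print(round(a,2),"tz",round(t,3),round(get_grip_width()*88,2))
    if t<-.8: break
print(get_time(),get_ft_force().round(1))
E
```

```text
w 14.092615573904144 [-5.  -0.   1.6] 28.8833
t0 -0.0324131468851731
-0.15 tz -0.073 13.99
-0.1 tz -0.004 13.72
-0.05 tz 0.009 13.67
0.0 tz 0.054 13.74
0.05 tz -0.002 13.94
0.1 tz -0.745 14.21
0.15 tz -0.779 15.07
0.2 tz -0.764 15.81
0.25 tz -0.88 16.72
31.15 [-4.9 -2.2  2. ]
```

There's a hard stop at about +0.07. I'll unload to just past it, release straight up, and check.

```bash
python3 - <<'E'
from plan import *
z=-Fd[:,2]; k=get_joint_pos(); k[5]-=.15; movej(k); print(get_ft_torque()@z,get_grip_width()*88)
command_gripper(.6); print(get_ft_force().round(1)); movel(td(.13),v=.15)
move_pose(D+Fd@[0,0,.13],tool(Fd,0)); im=snap("d4")
a=cv2.resize(im[100:230,220:380,::-1],(480,390))
s=read_camera("scene")[80:340,180:440,::-1]; cv2.imwrite("pics/m5.png",np.hstack([a,cv2.resize(s,(320,390))])); print(get_time())
E
```

```text
-0.4624207702052757 13.976586419414177
[-0.2 -0.2  0.8]
34.1917
```

View pics/m5.png

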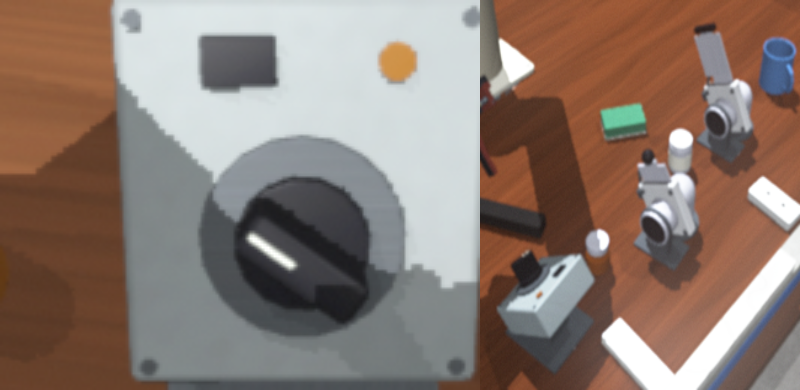

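The final view shows the dial at its stop (pointer (249,237)-(294,268)), the T-bar gate latched out, the ball gate shut, and the jar and tin upright. The arm is clear of everything, so I'm handing in.

```bash
python3 -c "
from station import *
print(get_time(),job_done())"
```

```text
the job is handed in; nothing more can be done
34.1917 None
```

I handed the job in at 34.2 s: the T-bar gate is latched open on its catch, and the dial is turned clockwise to a hard stop about 0.75 rad from where it started, which I took as its 2.2 end stop without checking the full range; the ball gate is still shut, and the jar and tin are upright.

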